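# Find the stamped crate and send it to dispatch

### The arm

A 6-joint arm with a two-finger parallel gripper is mounted at the origin on the work surface. World frame = base frame: x ahead of the robot, y to its left, z up, the work surface at z = 0. Lengths are in mm, angles in degrees, forces in N, time in s.
With the tool pointing down it reaches from about 350 to 975 mm from the base axis. Payload 7.1 kg.
Tool frame: the origin (TCP) lies on the centre line of the jaws, within the pads' length; the fingertips stand ahead of it and the grasp point (between the pads) lies 3 mm ahead of it (nose_length is the z of the fingertips in the tool frame, in mm); z points along the fingers, y is the line along which they close (so a half turn about z gives the same grasp; the last joint's range is limited). The gripper opens to 88 mm and grips with 3 to 60 N. Pads are 20 mm wide; open, the fingers measure 115 mm over their backs; the gripper's body (75 mm by 178 mm) begins 61 mm behind the grasp point.
Start: joints at [-71.906, 24.242, 93.386, -0, 62.372, -1.089], TCP at [205.38, -590.275, 244.675] pointing down, gripper open.
Joint ranges: [-172.04, 172.04], [-51.8, 120.97], [4.93, 147.93], [-75.15, 255.16], [6.16, 154.13], [-145.62, 145.62]. Speed limits (degrees/s): [136.94, 136.94, 172.46, 180, 180, 180].

### API

Orientations are given as [roll, pitch, yaw] about the fixed x, y, z axes, in that order (R = Rz(yaw) Ry(pitch) Rx(roll)).
In Python, from cell import state, grab_frame, sign_off, look_for, nose_length gives the robot as it stands.
- The arm moves only by the tool apply_moves, never from a script. Its argument "targets" is a list of rows, each a list of 5 numbers: the finger opening in mm, from 0 to 87.8, then the shift along the tool's x, y, z in units of 25 mm (1.0 is 25 mm), then the turn about the tool's z in units of 5 degrees (1.0 is 5 degrees). A call has 1 to 20 rows; each row is the pose to reach, as a shift and turn from the pose commanded when the call began, along the tool's axes at that moment; what a row does not reach only later rows make up. A row lasts 1/8 s, in which the tool goes at most 62.5 mm and 10.7 degrees, less where a joint would pass 70% of its speed; a pose out of reach is approached as far as the arm can. A call with a gripper value outside its range is refused whole. The fingers move at their own pace and stop on an object; "newtons" is the grip in N (left out, the last holds). Time passes only in rows, so rows that repeat a pose let the fingers close. It gives the time, the measured TCP pose, the force, the opening and the grip force at its end, in the units of the state.
- state(): the state, without advancing time (a new reading comes with each control period).
- grab_frame(name): name is "scene" or "top" or "wrist"; returns a dict with "pixels" (420x560x3 uint8, red, green, blue), "K" (3x3 intrinsics, pixels), "D" ([k1, k2, p1, p2, k3] as OpenCV has them; the pictures are not rectified), "camera_from_world" (4x4, takes a point from world to camera coordinates). Camera axes: x right, y down, z forward; pixel columns grow to the right and rows downward; lengths in mm; the calibration is good to about 2 mm. A picture is of the moment at which its call begins. There is no depth.
- sign_off(): hands the job in; it is judged then, once.
Trained networks look in a picture, given as the dict that the camera call returned (one of the last four; its "shot" number tells which), for a name from the list of things; names that differ only in an ending like _2 or _b are one class to them, and where a whole thing is asked for, a point or a joint stands for the part that bears it (a point fixed in the world has none). Each returns a list of dicts, best first, with "score" (0 to 1); they miss things now and then, are a little off and sometimes report something else, mostly with a low value. They report only what shows in the picture. A call takes as long as a camera call. They do not tell look-alikes from the thing itself.
- look_for(picture, label): "xy" ([column, row] in pixels, amid what is visible of it).
The state is a dict: "time_s": time; "joint_positions": joint angles; "joint_velocities": joint speeds; "tau": joint torques, N m; "ee_pos": TCP position; "tcp_rot": TCP orientation; "ft_force": force on the tool from outside, world axes, zero at the start; "wrist_torque": the same for the moment, N m; "width": finger opening in mm; "gripper_force": force on a finger pad.
Only numpy, scipy, OpenCV 4.12 (cv2) and the standard library are available. Lean on these libraries where they do the work, as an engineer would, in place of code of your own. Each camera call takes 0.05 s, during which the arm holds its last target. There are 200 camera calls.

### The job

Without lifting them, tip both wooden crates over towards the robot, each onto its side, so that the undersides face the long dark dispatch strip let into the table. Then push the one that has a round stamp underneath, still on its side, straight ahead until its bottom end stops on the strip, roughly square to it; leave the other crate lying on its side short of the strip, and do not disturb the carvings and tools.

Things in the scene. Friction and masses are not known exactly. Their poses are not given: they have to be found in the camera images.
- crate_a: Closed pine crate, 0.35 kg +-30%, 80 (x) by 110 (y) by 115 mm tall (z). Origin: underside centre; z points to the lid. Starts upright, x away from the robot within 0.2 rad. Two rubber-faced runners 8 mm high along y under its x edges grip the table: pushed near the top of its far face it tips about its near edge, falling by itself past 35 degrees; pushed low it slides. Left or right of the other.
- crate_b: Closed pine crate, 0.35 kg +-30%, 80 (x) by 110 (y) by 115 mm tall (z). Origin: underside centre; z points to the lid. Starts upright, x away from the robot within 0.2 rad. Two rubber-faced runners 8 mm high along y under its x edges grip the table: pushed near the top of its far face it tips about its near edge, falling by itself past 35 degrees; pushed low it slides. Alike outside.
- crate_a_lid (a point): Centre of the top of crate_a's lid, 115 mm from its origin along its z.
- crate_b_lid (a point): Centre of the top of crate_b's lid, 115 mm from its origin along its z.
- stamp (a point): Centre of the round burnt-in stamp (dark ring 50 mm across with a dot, flat) on the bottom board of one of the crates, 8 mm above that crate's underside centre; the crate nearest to it is the stamped one. It cannot be seen until the crate is tipped; the other crate's bottom is bare.
- strip: Dispatch strip: dark wood inlay flush with the table, no obstacle, 40 mm wide (its x, pointing away from the robot) by 720 mm long (its y), beyond the crates. Origin: its centre, at table height.
- horn_cup: Bystander: black horn cup, 48 mm across, 70 mm high, between the crates. Origin at its foot.
- bird: Bystander: small horn bird on a base, 75 by 30 mm, 38 mm high, nearer the robot between the crates. Origin under its base.
- palm: Bystander: carved palm tree, 115 mm across, 160 mm high, far left. Origin at its foot.
- glue: Bystander: white glue bottle, 36 mm across, 90 mm high, far left. Origin at its foot.
- brush: Bystander: brush lying on the right. Origin under its middle.
- fish: Bystander: horn fish on a base, 80 by 30 mm, 36 mm high, far right. Origin under its base.
- vase: Bystander: black turned vase, 60 mm across, 90 mm high, far right. Origin at its foot.
There are look-alikes about, which are no part of the job. Leave any green look-alike of the crate_b alone.

How it is judged:
By the outcome, as a careful person would: the job done as asked, in the order asked, and still so for the second after the job is handed in, with the robot touching nothing.
It also fails if it takes over 69 s, if anything falls off the work surface, if the arm or the gripper's body presses on something with over 40 N, if the wrist force passes 120 N, or if a joint passes its speed limit or range.

## Working session

There is one attempt and no reset: what is moved stays moved. The work goes in short steps, Python scripts to look and compute and a tool call to move; the robot and the scene stay as the last step left them, time stands still between calls to the robot, and variables do not carry over. Pictures are saved under pics/ and viewed, at most 10 in all, crops included, and the job is handed in when it is done.

Besides the shell and the picture viewer there is one more tool, called after "Emit:" in YAML: its name, and indented under it one key for each argument. apply_moves: Moves the arm, as the interface text tells. Its arguments: {"type":"object","properties":{"targets":{"type":"array"},"newtons":{"type":"number"}},"required":["targets"]}

```bash
ls; mkdir -p pics; cat > h.py <<'E'
from cell import *
import cv2, numpy as np
def ray(p,xy,z):
    K=np.array(p["K"]);D=np.array(p["D"]);T=np.array(p["camera_from_world"])
    u=cv2.undistortPoints(np.array([[xy]],float),K,D)[0,0]
    R=T[:3,:3];c=-R.T@T[:3,3];d=R.T@np.array([u[0],u[1],1]);return c+d*(z-c[2])/d[2]
def proj(p,X):
    T=np.array(p["camera_from_world"]);
    return cv2.projectPoints(np.array(X,float).reshape(-1,1,3),cv2.Rodrigues(T[:3,:3])[0],T[:3,3],np.array(p["K"]),np.array(p["D"]))[0][:,0]
def save(p,n,crop=None,s=1):
    im=p["pixels"][:,:,::-1]
    if crop: a,b,c,d=crop; im=im[b:d,a:c]
    cv2.imwrite("pics/"+n,cv2.resize(im,None,fx=s,fy=s))
E
python3 - <<'E'
from h import *
print(nose_length, state())
p=grab_frame("top");q=grab_frame("scene")
save(p,"top1.png",s=1.4);save(q,"scene1.png",s=1.4)
H=dict(crate_a=115,crate_a_lid=115,strip=0,horn_cup=70,bird=30,palm=100,glue=90,brush=10,fish=30,vase=90)
for n,z in H.items():
  for nm,c in(("top",p),("scene",q)):
    print(n,nm,[(np.round(r["xy"]).tolist(),round(r["score"],2),np.round(ray(c,r["xy"],z)[:2]).tolist()) for r in look_for(c,n)][:4])
for c in(p,q): T=np.array(c["camera_from_world"]);print(-T[:3,:3].T@T[:3,3])
E
```

```text
pics
22.0 {'time_s': 0.0, 'joint_positions': array([-7.19053236e+01,  2.42821868e+01,  9.34321695e+01,  1.40581555e-03,
        6.23719118e+01, -1.08801614e+00]), 'joint_velocities': array([-0.07792452, -0.02982146, -0.0173188 , -0.03471523,  0.01513976,
       -0.00330725]), 'tau': array([-1.33105594e-03, -5.44643068e+01, -2.73669040e+01,  6.42904197e-02,
        2.28096207e-02, -1.36533508e-04]), 'ee_pos': array([ 205.23606253, -589.78360679,  243.92107651]), 'tcp_rot': array([-1.79913771e+02, -2.88239754e-03,  1.91820375e+01]), 'ft_force': array([-0.5532398 , -0.30019771,  0.64320564]), 'wrist_torque': array([-0.002996  ,  0.00233747,  0.04891507]), 'gripper_force': 0.0, 'width': 87.70328050256592}
crate_a top [([263.0, 176.0], 0.82, [650.0, 30.0]), ([192.0, 129.0], 0.72, [768.0, 213.0]), ([196.0, 198.0], 0.67, [591.0, 195.0]), ([349.0, 203.0], 0.64, [586.0, -181.0])]
crate_a scene [([283.0, 244.0], 0.88, [713.0, 52.0]), ([341.0, 285.0], 0.87, [829.0, 216.0]), ([204.0, 220.0], 0.84, [654.0, -182.0]), ([418.0, 269.0], 0.82, [758.0, 421.0])]
crate_a_lid top [([350.0, 204.0], 0.85, [
[... 767 characters left out ...]
, ([272.0, 211.0], 0.3, [582.0, 7.0])]
glue top [([116.0, 199.0], 0.62, [588.0, 404.0])]
glue scene [([409.0, 239.0], 0.79, [633.0, 409.0])]
brush top [([423.0, 300.0], 0.73, [353.0, -394.0]), ([312.0, 168.0], 0.33, [700.0, -96.0]), ([438.0, 248.0], 0.28, [492.0, -435.0])]
brush scene [([165.0, 174.0], 0.8, [371.0, -391.0])]
fish top [([438.0, 246.0], 0.56, [495.0, -430.0])]
fish scene [([143.0, 199.0], 0.56, [516.0, -424.0]), ([411.0, 209.0], 0.24, [455.0, 439.0])]
vase top [([440.0, 204.0], 0.79, [594.0, -418.0])]
vase scene [([128.0, 224.0], 0.72, [675.0, -410.0]), ([275.0, 194.0], 0.52, [502.0, 5.0])]
[ 358.88045535  -12.02147842 1296.10388444]
[1576.88671016  133.70833664 1198.54619908]
```

View pics/top1.png

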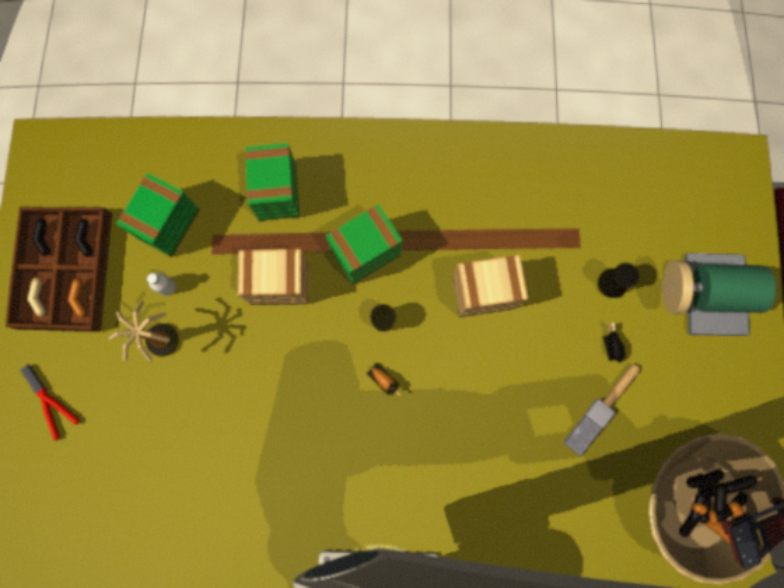

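View pics/scene1.png

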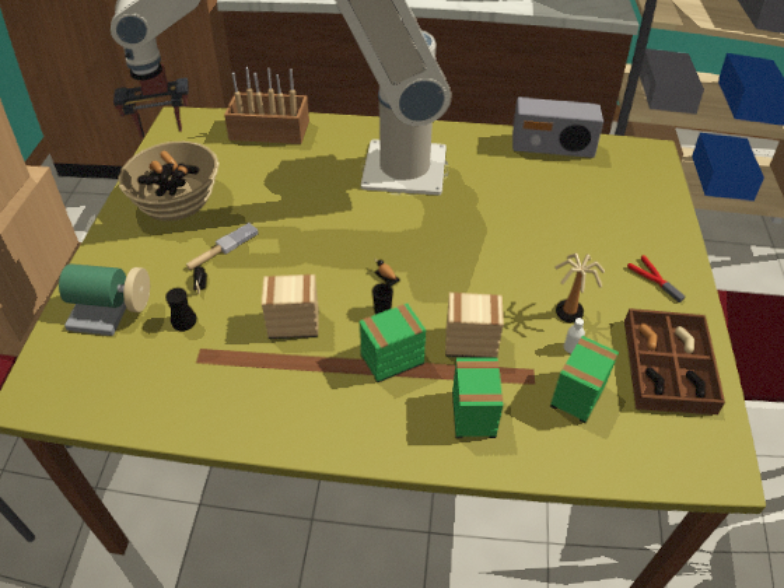

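The top view shows two pine crates at about (194,196) and (350,204) in full-frame pixels. The look-alikes are three green crates at (193,130), (113,152) and (261,174). The scene view shows the pine crates at about (339,232) and (207,218). I choose the two pine ones and will check them in one close crop.

```bash
python3 - <<'E'
from h import *
p=grab_frame("top");q=grab_frame("scene")
def c(P,a,b): return cv2.resize(P["pixels"][b-35:b+35,a-47:a+47,::-1],(400,298),interpolation=cv2.INTER_CUBIC)
cv2.imwrite("pics/crop1.png",np.vstack([np.hstack([c(p,196,196),c(p,350,203)]),np.hstack([c(q,339,232),c(q,207,218)])]))
E
```

```text
(no output)
```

View pics/crop1.png

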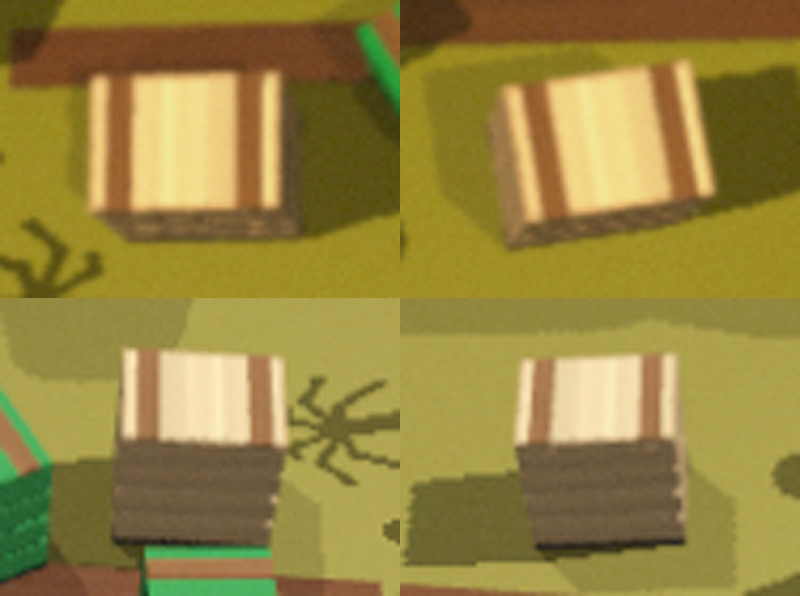

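The crop shows both pine lids with two brown straps each, and neither crate is green. The left crate is almost square to the robot and the right one is turned a few degrees. The corners are clear enough to measure.

```bash
python3 - <<'E'
from h import *
p=grab_frame("top");q=grab_frame("scene")
s=94/400
S={"L":[(p,149,161,[(90,75),(281,71),(281,209),(88,212)]),(q,292,197,[(124,51),(282,59),(286,146),(118,140)])],
"R":[(p,303,168,[(102,86),(290,61),(314,193),(128,222)]),(q,160,183,[(121,62),(276,55),(280,147),(115,147)])]}
for k,v in S.items():
  for P,a,b,c in v:
    W=np.array([ray(P,(a+s*x,b+s*y),115)[:2] for x,y in c]);print(k,np.round(W).tolist(),W.mean(0).round(1))
for P in(p,q):
  g=[]
  for y in range(-330,331,30):
    cols=proj(P,[[x,y,0] for x in range(640,770,2)])
    v=P["pixels"][cols[:,1].round().astype(int),cols[:,0].round().astype(int)].astype(int)
    m=(v[:,0]-v[:,1]>15)&(v[:,1]-v[:,2]<45)&(v[:,0]<170)&(v[:,1]<100)
    i=np.where(m)[0]
    if len(i): g.append((y,640+2*i[0],640+2*i[-1],len(i)))
  print(g)
E
```

```text
L [[639.0, 261.0], [643.0, 149.0], [562.0, 145.0], [558.0, 257.0]] [600.4 203.2]
L [[570.0, 150.0], [564.0, 258.0], [642.0, 262.0], [650.0, 150.0]] [606.5 205. ]
R [[623.0, -128.0], [640.0, -237.0], [563.0, -250.0], [543.0, -143.0]] [ 592.2 -189.5]
R [[570.0, -247.0], [551.0, -139.0], [636.0, -120.0], [649.0, -232.0]] [ 601.4 -184.6]
[(-330, np.int64(690), np.int64(718), 15), (-300, np.int64(688), np.int64(718), 16), (-270, np.int64(688), np.int64(716), 15), (-240, np.int64(684), np.int64(716), 17), (-210, np.int64(684), np.int64(716), 17), (-180, np.int64(682), np.int64(714), 17), (-150, np.int64(682), np.int64(714), 17), (-120, np.int64(682), np.int64(714), 17), (-90, np.int64(676), np.int64(712), 19), (-60, np.int64(674), np.int64(712), 20), (-30, np.int64(702), np.int64(710), 5), (120, np.int64(664), np.int64(694), 16), (150, np.int64(668), np.int64(702), 18), (180, np.int64(672), np.int64(700), 15), (210, np.int64(674), np.int64(698), 13), (240, np.int64(670), np.int64(698), 15), (270, np.int64(664), np.int64(696), 17), (300, np.int64(662), np.int64(696), 18), (330, np.int64(660), np.int64(696), 19)]
[(-330, np.int64(690), np.int64(726), 19), (-300, np.int64(690), np.int64(726), 19), (-270, np.int64(690), np.int64(726), 19), (-240, np.int64(690), np.int64(726), 19), (-210, np.int64(686), np.int64(722), 19), (-180, np.int64(686), np.int64(722), 19), (-150, np.int64(686), np.int64(718), 17), (-120, np.int64(682), np.int64(718), 19), (-90, np.int64(678), np.int64(718), 21), (-60, np.int64(678), np.int64(718), 21), (-30, np.int64(674), np.int64(714), 21), (0, np.int64(710), np.int64(714), 3), (60, np.int64(704), np.int64(710), 4), (90, np.int64(686), np.int64(710), 13), (120, np.int64(668), np.int64(706), 20), (150, np.int64(668), np.int64(706), 20), (270, np.int64(662), np.int64(676), 8), (300, np.int64(662), np.int64(698), 19), (330, np.int64(664), np.int64(702), 20)]
```

Emit:
apply_moves:
  targets:
    - [50,23.2,-9.5,0,2.1]
    - [50,23.2,-9.5,0,2.1]
    - [50,23.2,-9.5,0,2.1]
    - [50,23.2,-9.5,0,2.1]
    - [50,23.2,-9.5,0,2.1]
    - [50,23.2,-9.5,0,2.1]
    - [50,23.2,-9.5,0,2.1]
    - [50,23.2,-9.5,0,2.1]
    - [50,23.2,-9.5,0,2.1]
    - [50,23.2,-9.5,0,2.1]
    - [50,23.2,-9.5,0,2.1]
    - [50,23.2,-9.5,0,2.1]
    - [50,23.2,-9.5,0,2.1]
    - [50,23.2,-9.5,0,2.1]

```text
time_s: 3.05
ee_pos: [674.3, -176.7, 244.9]
tcp_rot: [180.0, 0.0, 8.6]
ft_force: [-0.2, 0.1, -0.4]
width: 50.1
gripper_force: 0.0
```

```bash
python3 - <<'E'
from h import *
w=grab_frame("wrist");save(w,"w1.png")
T=np.array(w["camera_from_world"]);print(-T[:3,:3].T@T[:3,3],T[2,:3])
c=np.array([597,-187]);a=np.radians(8.7);X=np.array([np.cos(a),np.sin(a)]);Y=np.array([-X[1],X[0]])
print(proj(w,[[*(c+i*40*X+j*55*Y),115] for i,j in((1,1),(1,-1),(-1,-1),(-1,1))]).round())
E
```

```text
[ 753.27658166 -164.83406396  385.27280343] [-0.28368346 -0.04332907 -0.95793856]
[[208. 256.]
 [334. 256.]
 [330. 334.]
 [213. 334.]]
```

View pics/w1.png

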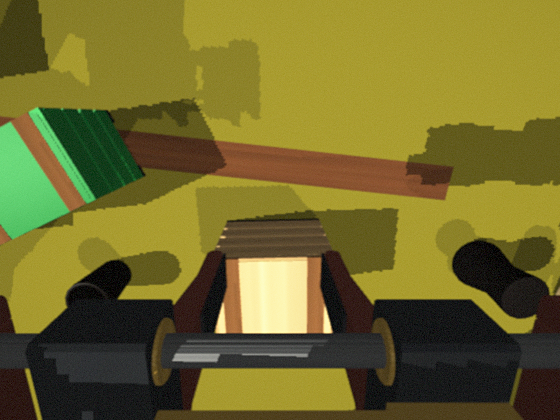

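The wrist view shows the right pine crate's far lid edge along row 257, columns 217–330. The prediction was row 256, columns 208–334, so the estimate holds. Next I lower behind the far face and push.

Emit:
apply_moves:
  targets:
    - [50,0,0,2.5,0]
    - [50,0,0,5.0,0]
    - [50,0,0,5.0,0]
    - [50,-0.5,0,5.0,0]
    - [50,-1.0,0,5.0,0]
    - [50,-1.3,0,5.0,0]
    - [50,-1.6,0,5.0,0]
    - [50,-1.9,0,5.0,0]
    - [50,-2.2,0,5.0,0]
    - [50,-2.5,0,5.0,0]
    - [50,-2.8,0,5.0,0]
    - [50,-3.1,0,5.0,0]
    - [50,-3.4,0,5.0,0]
    - [50,-3.7,0,5.0,0]
    - [50,-4.0,0,5.0,0]
    - [50,-4.0,0,5.0,0]
    - [50,-4.0,0,5.0,0]
    - [50,-4.0,0,5.0,0]

```text
time_s: 5.35
ee_pos: [576.6, -190.5, 119.7]
tcp_rot: [180.0, -0.0, 8.7]
ft_force: [0.3, -0.0, 0.1]
width: 50.2
gripper_force: 0.0
```

Emit:
apply_moves:
  targets:
    - [50,0,0,-2.5,0]
    - [50,0,0,-5.0,0]
    - [50,6.5,-15.1,-5.0,1.2]
    - [50,6.5,-15.1,-5.0,1.2]
    - [50,6.5,-15.1,-5.0,1.2]
    - [50,6.5,-15.1,-5.0,1.2]
    - [50,6.5,-15.1,-5.0,1.2]
    - [50,6.5,-15.1,-5.0,1.2]
    - [50,6.5,-15.1,-5.0,1.2]
    - [50,6.5,-15.1,-5.0,1.2]
    - [50,6.5,-15.1,-5.0,1.2]

```text
time_s: 6.72
ee_pos: [679.6, 206.7, 244.3]
tcp_rot: [180.0, 0.0, 2.7]
ft_force: [0.4, 0.7, -0.9]
width: 49.7
gripper_force: 0.0
```

```bash
python3 - <<'E'
from h import *
w=grab_frame("wrist");q=grab_frame("scene")
cv2.imwrite("pics/w2.png",np.hstack([w["pixels"][90:,100:480,::-1],q["pixels"][90:,80:480,::-1]]))
c=np.array([603,204]);a=np.radians(2.5);X=np.array([np.cos(a),np.sin(a)]);Y=np.array([-X[1],X[0]])
print(state()["ee_pos"],proj(w,[[*(c+i*40*X+j*55*Y),115] for i,j in((1,1),(1,-1),(-1,-1),(-1,1))]).round()-[100,90])
E
```

```text
[679.78037685 205.80734994 244.66440887] [[109. 164.]
 [235. 165.]
 [230. 243.]
 [113. 243.]]
```

View pics/w2.png

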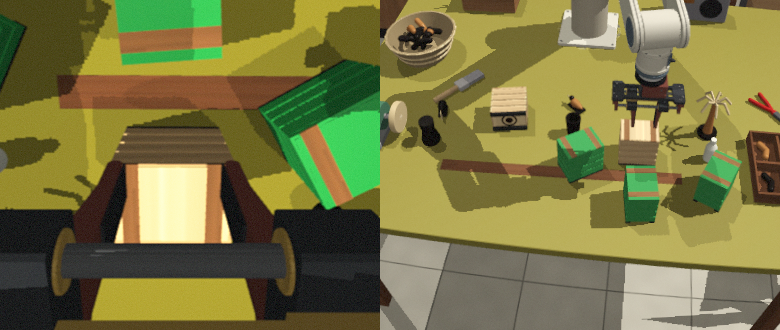

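The right crate lies on its side and its stamp ring shows at crop (508,120). The left crate's lid edge is at row 164, as predicted, so I tip it the same way.

Emit:
apply_moves:
  targets:
    - [50,0,0,2.5,0]
    - [50,0,0,5.0,0]
    - [50,0,0,5.0,0]
    - [50,-0.5,0,5.0,0]
    - [50,-1.0,0,5.0,0]
    - [50,-1.3,0,5.0,0]
    - [50,-1.6,0,5.0,0]
    - [50,-1.9,0,5.0,0]
    - [50,-2.2,0,5.0,0]
    - [50,-2.5,0,5.0,0]
    - [50,-2.8,0,5.0,0]
    - [50,-3.1,0,5.0,0]
    - [50,-3.4,0,5.0,0]
    - [50,-3.7,0,5.0,0]
    - [50,-4.0,0,5.0,0]
    - [50,-4.0,0,5.0,0]
    - [50,-4.0,0,0,0]
    - [50,-4.0,0,0,0]

```text
time_s: 9.07
ee_pos: [579.8, 202.4, 245.4]
tcp_rot: [180.0, 0.1, 2.7]
ft_force: [0.4, 0.3, -0.4]
width: 50.0
gripper_force: 0.0
```

```bash
python3 - <<'E'
from h import *
q=grab_frame("scene");p=grab_frame("top")
def c(P,a,b): return cv2.resize(P["pixels"][b-35:b+35,a-47:a+47,::-1],(400,298),interpolation=cv2.INTER_CUBIC)
cv2.imwrite("pics/crop2.png",np.vstack([np.hstack([c(q,320,205),c(q,209,205)]),np.hstack([c(p,196,230),c(p,345,235)])]))
for n in("stamp","crate_a"):
  for P,z in((q,40),(p,80)): print(n,[(np.round(r["xy"]).tolist(),round(r["score"],2),np.round(ray(P,r["xy"],z)[:2]).tolist()) for r in look_for(P,n)][:5])
E
```

```text
stamp [([212.0, 199.0], 0.96, [496.0, -198.0])]
stamp [([354.0, 248.0], 0.9, [479.0, -200.0])]
crate_a [([281.0, 242.0], 0.94, [646.0, 42.0]), ([414.0, 269.0], 0.86, [702.0, 430.0]), ([207.0, 200.0], 0.82, [505.0, -213.0]), ([335.0, 214.0], 0.69, [515.0, 196.0]), ([228.0, 261.0], 0.61, [734.0, -102.0])]
crate_a [([98.0, 153.0], 0.95, [714.0, 467.0]), ([358.0, 248.0], 0.94, [480.0, -209.0]), ([261.0, 170.0], 0.87, [673.0, 38.0]), ([211.0, 238.0], 0.79, [498.0, 156.0]), ([194.0, 125.0], 0.73, [791.0, 215.0])]
```

View pics/crop2.png

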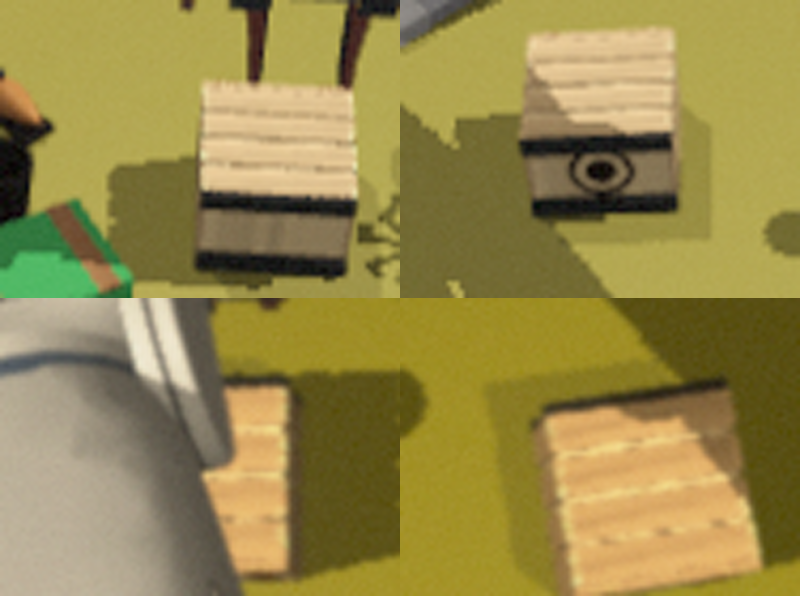

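Both crates lie on their sides. The right one, at crop (600,170), carries the ring and dot; the left one's bottom is bare. I'll measure the right crate's upper side.

```bash
python3 - <<'E'
from h import *
p=grab_frame("top");q=grab_frame("scene");s=94/400
for P,a,b,c in((p,298,200,[(145,110),(328,82),(362,270),(172,297)]),(q,162,170,[(278,135),(121,141),(127,36),(275,30)])):
    W=np.array([ray(P,(a+s*x,b+s*y),80)[:2] for x,y in c]);m=W.mean(0);d=W[0]+W[1]-W[2]-W[3]
    print(np.round(W).tolist(),m.round(),"yaw",np.degrees(np.arctan2(d[1],d[0])), "bottom",((W[0]+W[1])/2).round(),"lid",((W[2]+W[3])/2).round())
E
```

```text
[[535.0, -144.0], [553.0, -253.0], [443.0, -272.0], [425.0, -161.0]] [ 489. -207.] yaw 9.177192975057352 bottom [ 544. -199.] lid [ 434. -216.]
[[541.0, -136.0], [560.0, -247.0], [453.0, -268.0], [434.0, -158.0]] [ 497. -202.] yaw 11.370548922361037 bottom [ 551. -192.] lid [ 443. -213.]
```

Emit:
apply_moves:
  targets:
    - [70,-8.0,16.6,0,-1.2]
    - [70,-8.0,16.6,0,-1.2]
    - [70,-8.0,16.6,0,-1.2]
    - [70,-8.0,16.6,0,-1.2]
    - [70,-8.0,16.6,0,-1.2]
    - [70,-8.0,16.6,0,-1.2]
    - [70,-8.0,16.6,0,-1.2]
    - [70,-8.0,16.6,0,-1.2]
    - [70,-8.0,16.6,0,-1.2]
    - [70,-8.0,16.6,0,-1.2]
    - [70,-8.0,16.6,2,-1.2]
    - [70,-8.0,16.6,4,-1.2]
    - [70,-8.0,16.6,6,-1.2]
    - [70,-8.0,16.6,7.8,-1.2]
    - [70,-8.0,16.6,7.8,-1.2]
    - [70,-8.0,16.6,7.8,-1.2]

```text
time_s: 11.48
ee_pos: [400.5, -221.0, 50.6]
tcp_rot: [180.0, -0.0, 8.8]
ft_force: [0.3, 0.6, -0.2]
width: 69.6
gripper_force: 0.0
```

Emit:
apply_moves:
  targets:
    - [70,0.6,0,0,0]
    - [70,1.0,0,0,0]
    - [70,1.4,0,0,0]
    - [70,1.7,0.03,0,0.1]
    - [70,2.0,0.06,0,0.2]
    - [70,2.4,0.1,0,0.3]
    - [70,2.8,0.15,0,0.4]
    - [70,3.2,0.2,0,0.5]
    - [70,3.6,0.25,0,0.6]
    - [70,4.0,0.3,0,0.7]
    - [70,4.4,0.35,0,0.8]
    - [70,4.8,0.4,0,0.9]
    - [70,5.2,0.45,0,1.0]
    - [70,5.6,0.5,0,1.1]
    - [70,6.0,0.53,0,1.2]
    - [70,6.3,0.56,0,1.3]
    - [70,6.6,0.58,0,1.3]
    - [70,6.75,0.6,0,1.3]
    - [70,6.75,0.6,0,1.3]

```text
time_s: 13.85
ee_pos: [569.3, -210.8, 49.8]
tcp_rot: [180.0, -0.1, 2.2]
ft_force: [-0.1, 0.1, -0.4]
width: 70.0
gripper_force: 0.0
```

```bash
python3 - <<'E'
from h import *
q=grab_frame("scene");p=grab_frame("top")
def c(P,a,b): return cv2.resize(P["pixels"][b-35:b+35,a-47:a+47,::-1],(400,298),interpolation=cv2.INTER_CUBIC)
a=proj(q,[[660,-205,60]])[0].astype(int);b=proj(p,[[660,-205,60]])[0].astype(int);print(a,b)
cv2.imwrite("pics/crop3.png",np.hstack([c(q,*a),c(p,*b)]))
print(state()["ee_pos"])
E
```

```text
[197 233] [354 179]
[ 569.06187502 -210.83667963   49.82590151]
```

View pics/crop3.png

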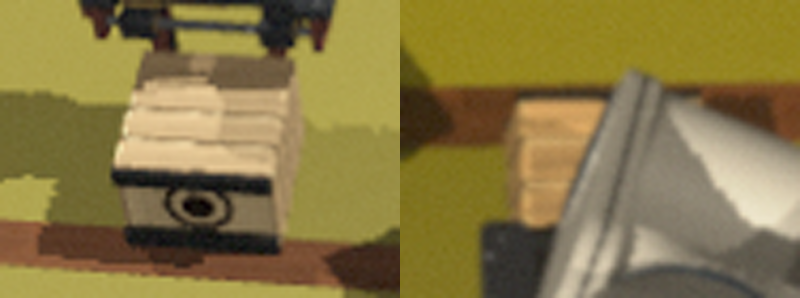

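The bottom end with the stamp lies within the strip: crop edge (127,247)–(280,252), strip about 228–285. I back off and check with a clear view.

Emit:
apply_moves:
  targets:
    - [70,-0.5,0,0,0]
    - [70,-1.5,0,0,0]
    - [70,-2.5,0,0,0]
    - [70,-2.5,0,-2,0]
    - [70,-2.5,0,-4,0]
    - [70,-2.5,0,-6,0]
    - [70,-2.5,0,-8,0]
    - [70,-6,0,-8,0]
    - [70,-6,0,-8,0]
    - [70,-6,0,-8,0]

```text
time_s: 15.2
ee_pos: [416.7, -216.2, 249.7]
tcp_rot: [-180.0, 0.0, 2.1]
ft_force: [0.1, -0.2, 0.2]
width: 70.0
gripper_force: 0.0
```

```bash
python3 - <<'E'
from h import *
q=grab_frame("scene");p=grab_frame("top")
cv2.imwrite("pics/end.png",np.vstack([cv2.resize(P["pixels"][b:b+150,80:480,::-1],(800,300),interpolation=cv2.INTER_CUBIC) for P,b in((q,150),(p,120))]))
for P in(q,p): print(np.array([ray(P,r["xy"],40) for r in look_for(P,"stamp")][:1]).round())
for n,z in dict(horn_cup=70,bird=30,palm=100,glue=90,brush=10,fish=30,vase=90).items(): print(n,[np.round(ray(p,r["xy"],z)[:2]).tolist() for r in look_for(p,n)][:2])
E
```

```text
[[452. 441.  40.]]
[[ 637. -205.   40.]]
horn_cup [[528.0, 10.0]]
bird [[415.0, -5.0]]
palm [[329.0, -335.0]]
glue [[584.0, 400.0]]
brush []
fish [[511.0, -426.0]]
vase [[606.0, -412.0]]
```

View pics/end.png

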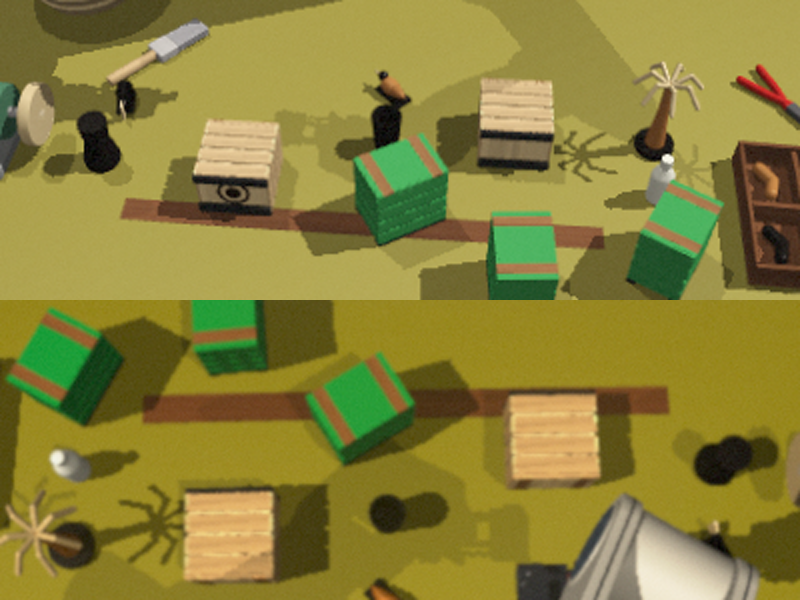

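```bash
python3 - <<'E'
from h import *
q=grab_frame("scene");s=94/400
for x,y in((127,247),(280,252)): print(ray(q,(150+x*s,198+y*s),0).round())
for y in(-290,-275,-130,-115):
    xs=np.arange(660,750,3);c=proj(q,[[x,y,0] for x in xs]).round().astype(int)
    print(y,[(int(x),*q["pixels"][v,u].tolist()) for x,(u,v) in zip(xs,c)][::2])
E
```

```text
[ 704. -256.    0.]
[ 695. -148.    0.]
-290 [(660, 111, 102, 48), (666, 109, 102, 45), (672, 110, 104, 47), (678, 111, 105, 52), (684, 106, 93, 46), (690, 87, 59, 35), (696, 90, 58, 41), (702, 89, 55, 37), (708, 91, 59, 43), (714, 88, 56, 34), (720, 138, 91, 59), (726, 149, 122, 64), (732, 178, 167, 83), (738, 177, 165, 82), (744, 176, 166, 82)]
-275 [(660, 115, 108, 55), (666, 112, 104, 50), (672, 113, 104, 49), (678, 114, 107, 52), (684, 112, 105, 53), (690, 90, 58, 42), (696, 86, 52, 32), (702, 88, 57, 38), (708, 87, 57, 38), (714, 86, 58, 39), (720, 137, 89, 57), (726, 122, 87, 52), (732, 177, 165, 81), (738, 177, 165, 82), (744, 175, 163, 79)]
-130 [(660, 151, 140, 65), (666, 153, 141, 65), (672, 154, 143, 69), (678, 153, 141, 64), (684, 114, 72, 47), (690, 120, 78, 49), (696, 124, 81, 52), (702, 119, 79, 52), (708, 115, 77, 49), (714, 119, 78, 54), (720, 168, 155, 76), (726, 180, 170, 87), (732, 181, 169, 86), (738, 180, 169, 84), (744, 181, 170, 87)]
-115 [(660, 179, 169, 84), (666, 179, 166, 83), (672, 178, 166, 80), (678, 161, 140, 71), (684, 140, 97, 60), (690, 128, 83, 56), (696, 90, 59, 38), (702, 136, 90, 59), (708, 134, 87, 56), (714, 141, 93, 63), (720, 162, 140, 73), (726, 178, 167, 82), (732, 179, 168, 83), (738, 180, 170, 86), (744, 180, 169, 87)]
```

```bash
python3 -c "
from cell import *
print(sign_off())"
```

```text
the job is handed in; nothing more can be done
None
```

I tipped both crates onto their sides and pushed the stamped (right) one straight ahead until its bottom end rested on the strip, roughly square. The bare one lies short of the strip, the carvings and tools look undisturbed in the pictures, and the job is handed in; no verdict came back.

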